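# Index the filter turret and start the reading

## Task

On the filter reader, push the tabs on the rim of the turret to turn it until the one square filter sits centred under the open ring of the reading head, then press the button on the small console fully down and let it come up again. Only push with the fingertips: do not touch the filters, do not lift the turret off its seat, do not press the button before the square filter is in place, and leave everything else on the bench where it is. Finish with the hand clear of everything.

Things in the scene. Friction and masses are not known exactly. Their poses are not given: they have to be found in the camera images.
- reader: The filter reader: white box fixed to the bench, 280 x 280 mm, pale deck 70 mm above the bench. Origin at the centre of its underside, z up, x towards the reading head. The turret on its deck has its vertical axis at x = -10 mm, y = 0. The head's column stands at x = 109 to 135 mm, y = -30 to 30 mm, 146 mm high above the bench; an arm 30 mm wide carries the ring.
- head_ring (a point): The reading head's fixed flat ring: the centre of its underside, 122 mm above the bench, 56 mm from the turret's axis on the reader's +x side. The ring's hole is 48 mm across, its outside about 64 mm, its top 136 mm above the bench; the filters and the tabs pass beneath it.
- turret_axis (a point): Point on the turret's vertical axis, level with the disc's upper face. The turret is a plain metal disc of radius 82 mm, 76 to 90 mm above the bench, with six equal upright tabs on its rim and six filters lying on it.
- tab_point (a point): Middle of one of the six equal grey tabs, 95 mm above the bench, 95 mm from the axis: the tab 30 degrees counterclockwise (from above) from the square filter. The tabs are fins 60 degrees apart, midway between filters; each runs radially from 72 to 106 mm from the axis, is 8 mm thick and 76 to 114 mm above the bench. Beyond the disc's rim there is only the deck below.
- square_filter (a point): Centre of the square filter's top, 98 mm above the bench; it turns with the turret.
- turret (a joint): Angle of the turret (rad), counterclockwise seen from above. 0: the square filter lies on the reader's -x side, opposite the reading head; at +pi or -pi it is under the ring. It turns without end either way, has no clicks, stays where it is left, and needs about 2 to 3 N on a tab.
- spindle (a joint): How far the turret has been lifted off its seat (m), 0 when seated; it lifts up to 30 mm and drops back by its weight.
- filters: The six filters (one square, 38 mm wide; five round, 31 mm across; all black frames with glass) fixed on the turret 60 degrees apart, centres 56 mm from its axis, tops 98 mm above the bench. Origin on the turret's axis 76 mm above the bench, turning with the turret; its -x side carries the square filter. Not to be touched.
- console: Small white console 90 x 90 mm, 34 mm high, fixed to the bench left or right of the reader; origin at the centre of its underside. The button is in the middle of its top.
- read_button_top (a point): Centre of the top of the button's cap, a grey disc 34 mm across standing up from a grey housing, 56 mm above the bench when up.
- read_button (a joint): How far the button is pressed (m): 0 up, 0.006 fully down at about 5 N; a spring brings it back.
- tip_box: Loose blue pipette-tip box with a clear lid, 120 x 82 x 67 mm, on the other side of the reader from the console; origin under its centre. Leave alone.
- vial: Loose small amber vial, 22 mm across, 44 mm high, standing on the reader's deck at the corner on the robot's side and +y, 145 to 162 mm from the turret's axis; origin under its centre. Leave alone.
- spare_filter: Loose spare round filter, 31 mm across, 10 mm high, lying on the deck at the corner on the +x, -y side; origin under its centre. Leave alone.
- bottle: Loose bottle, 58 mm across, 110 mm high, beside the reader; origin under its centre. Leave alone.
- beaker: Loose glass beaker, 68 mm across, 80 mm high, beside the reader; origin under its centre. Leave alone.
- jar: Loose white jar, 56 mm across, 65 mm high, in front near the robot; origin under its centre. Leave alone.
- timer: Loose white timer, 50 x 65 x 20 mm, in front near the robot; origin under its centre. Leave alone.
Things that resemble listed ones, but are neither listed nor needed, are in the scene too. Leave any orange look-alike of the console alone.

How it is judged:
By the outcome, as a careful person would: the job done as asked, in the order asked, and still so for the second after the job is handed in, with the robot touching nothing.
It also fails if it takes over 72 s, if anything falls off the work surface, if the arm or the gripper's body presses on something with over 40 N, if the wrist force passes 120 N, or if a joint passes its speed limit or range.

## Robot

A 7-joint arm with a two-finger parallel gripper is mounted at the origin on the work surface. World frame = base frame: x ahead of the robot, y to its left, z up, the work surface at z = 0. Lengths are in m, angles in degrees, forces in N, time in s.
With the tool pointing down it reaches from about 0.425 to 0.875 m from the base axis. Payload 4.7 kg.
Tool frame: the origin (TCP) lies on the centre line of the jaws, within the pads' length; the fingertips stand 8 mm ahead of it and the grasp point (between the pads) lies 11 mm behind it; z points along the fingers, y is the direction in which the jaws open and shut (so a half turn about z gives the same grasp; the last joint's range is limited). The gripper opens to 87 mm and grips with 3 to 60 N. Pads are 19 mm wide; open, the fingers measure 117 mm over their backs; the gripper's body (75 mm by 190 mm) begins 51 mm behind the grasp point.
Start: joints at [0.808, 18.392, -4.016, 83.108, 1.295, 78.541, -3.26], TCP at [0.65, -0, 0.231] pointing down, gripper open.
Joint ranges: [-163.93, 163.93], [-17.29, 119.83], [-79.2, 71.16], [3.27, 140.29], [-89.18, 269.18], [5.43, 117.66], [-154.24, 154.24]. Speed limits (degrees/s): [147.25, 147.25, 180, 180, 180, 180, 180].

## Interface

Orientations are given as [roll, pitch, yaw] about the fixed x, y, z axes, in that order (R = Rz(yaw) Ry(pitch) Rx(roll)).
In Python, from cell import status, vision, workorder gives the robot as it stands.
- The arm moves only by the tool step_arm, never from a script. Its argument "series" is a list of rows, each an object of numbers: "ax", "ay", "az": the turn, a rotation vector about the world's x, y, z in degrees; "x", "y", "z": the shift along the world's x, y, z in m; "claw": the opening in per cent of the stroke, from 0 (shut) to 100 (fully open). In form: [{"ax": .., "ay": .., "az": .., "x": .., "y": .., "z": .., "claw": ..}, ...]. A call has 1 to 12 rows; each row is the pose to reach, as a shift and turn from the pose commanded when the call began; what a row does not reach only later rows make up. A row lasts 1/10 s, in which the tool goes at most 50 mm and 8.59 degrees, less where a joint would pass 70% of its speed; a pose out of reach is approached as far as the arm can. A call with a gripper value outside its range is refused whole. The fingers move at their own pace and stop on an object; "squeeze" is the grip in N (left out, the last holds). Time passes only in rows, so rows that repeat a pose let the fingers close. It gives the time, the measured TCP pose, the force and the opening at its end, in the units of the state.
- status.get_obs(): the state, without advancing time (a new reading comes with each control period).
- vision.read_camera(name): name is "scene" or "side" or "wrist"; returns the picture (400x640x3 uint8, red, green, blue); there is no depth.
- vision.camera_params(name): a dict with "fovy" (degrees; the focal length in pixels is half the picture's height over the tangent of half this angle, whatever the lens; pixels are square), "cx", "cy" (the principal point, pixels), "eye" and "orientation" of the camera in the world; the wrist camera has in their place "tool_from_camera" (4x4, takes a point from camera to tool coordinates, whose origin is the TCP and whose axes are the flange's). Camera axes: x right, y down, z forward; pixel columns grow to the right and rows downward; lengths in m; the calibration is good to about 2 mm. A picture is of the moment at which its call begins: read the wrist's pose just before it. camera_params takes no time and is no camera call.
- workorder.sign_off(): hands the job in, once; it reports no verdict.
The state is a dict: "time_s": time; "qpos": joint angles; "joint_velocities": joint speeds; "effort": joint torques, N m; "tool_pos": TCP position; "tool_rot": TCP orientation; "force": force on the tool from outside, world axes, zero at the start; "wrist_torque": the same for the moment, N m; "grip_width": finger opening in m.
Only numpy, scipy, OpenCV 4.12 (cv2) and the standard library are available. Lean on these libraries where they do the work, as an engineer would, in place of code of your own. Each camera call takes 0.05 s, during which the arm holds its last target.

## Working session

There is one attempt and no reset: what is moved stays moved. The work goes in short steps, Python scripts to look and compute and a tool call to move; the robot and the scene stay as the last step left them, time stands still between calls to the robot, and variables do not carry over. Pictures are saved under pics/ and viewed, and the job is handed in when it is done.

Besides the shell and the picture viewer there is one more tool, called after "Emit:" as name(argument=value, ...), one argument or row to a line, values as JSON. step_arm: Moves the arm, as the interface text tells. Its arguments: {"type":"object","properties":{"series":{"type":"array"},"squeeze":{"type":"number"}},"required":["series"]}

```bash
mkdir -p pics; ls; python3 - <<'E'
from cell import status, vision, workorder
import cv2
print(status.get_obs())
for n in ["scene","side","wrist"]:
    print(n,vision.camera_params(n))
    im=vision.read_camera(n); cv2.imwrite(f"pics/{n}0.png",im[:,:,::-1])
E
```

```text
pics
{'time_s': 0.0, 'qpos': array([ 0.80962057, 18.43812672, -4.01596665, 83.17531285,  1.29482206,
       78.53890193, -3.26018096]), 'joint_velocities': array([ 0.01726447,  0.14398678,  0.00947583,  0.04078195,  0.03040551,
       -0.05228994, -0.15426458]), 'effort': array([-2.58547143e-04, -4.91284704e+01, -4.03903294e-01, -3.12526345e+01,
       -6.40594075e-02,  4.37659642e-02,  1.61017233e-04]), 'tool_pos': array([ 6.49469365e-01, -6.37890577e-05,  2.29468512e-01]), 'tool_rot': array([-1.79892892e+02,  5.37944332e-03,  9.00003396e+01]), 'force': array([ 0.75051888,  0.43417672, -0.4606176 ]), 'wrist_torque': array([-0.01255349,  0.00388889,  0.00945102]), 'grip_width': 0.08673123928947604}
scene {'fovy': 45.31765052711353, 'cx': 324.8057781929075, 'cy': 199.178002227085, 'eye': array([ 1.33430062, -0.17029694,  1.07960583]), 'orientation': array([-139.21003503,    0.28735751,   71.21107697])}
side {'fovy': 45.66321585518449, 'cx': 330.8074942130121, 'cy': 208.33319643564127, 'eye': array([0.24673252, 0.96952567, 0.9105349 ]), 'orientation': array([-131.02871993,    0.78826284, -161.00810962])}
wrist {'fovy': 68.17694401776251, 'cx': 319.53972959180896, 'cy': 200.72524891657434, 'tool_from_camera': array([[ 3.86316554e-04, -9.53772562e-01, -3.00529119e-01,
         8.37140997e-02],
       [ 9.99999797e-01,  2.16425635e-04,  5.98596382e-04,
        -2.37512711e-04],
       [-5.05882600e-04, -3.00529289e-01,  9.53772452e-01,
        -1.54007437e-01],
       [ 0.00000000e+00,  0.00000000e+00,  0.00000000e+00,
         1.00000000e+00]])}
```

View pics/scene0.png

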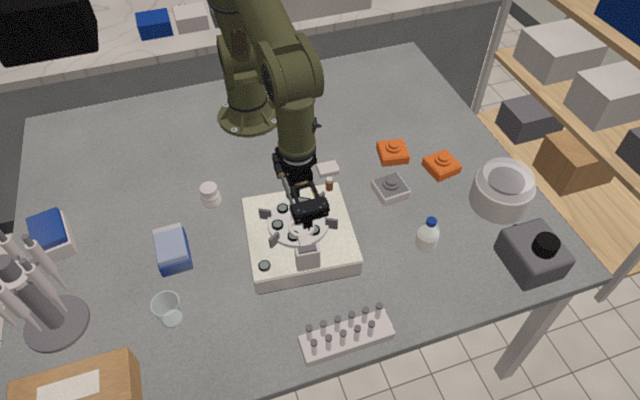

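View pics/side0.png

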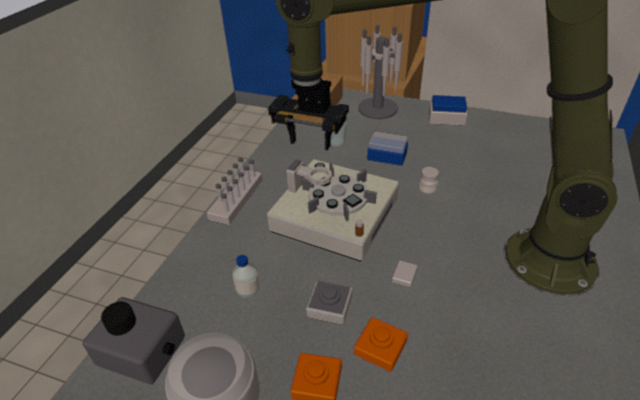

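View pics/wrist0.png

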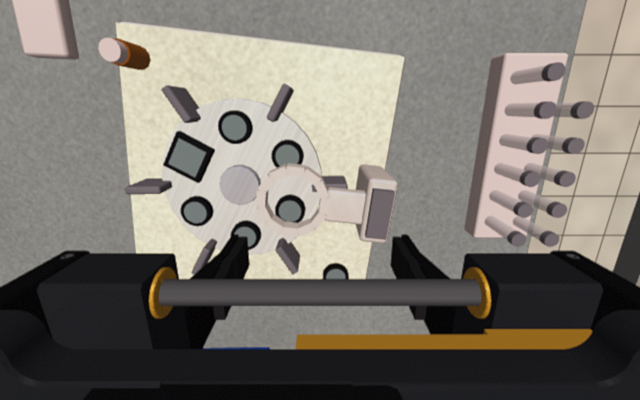

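Scene view: the reader is at (300,235), the white console at (391,188) with two orange look-alikes at (393,151) and (441,164). The wrist view shows the square filter at about (188,157) and the ring at about (292,200). Next, close crops.

```bash
python3 - <<'E'
import cv2
a=cv2.imread("pics/wrist0.png")[10:290,90:430]; cv2.imwrite("pics/w0c.png",cv2.resize(a,None,fx=2.2,fy=2.1,interpolation=2) if 0 else cv2.resize(a,(680,560),interpolation=2))
b=cv2.imread("pics/side0.png")[270:330,290:370]; cv2.imwrite("pics/s0c.png",cv2.resize(b,(800,600),interpolation=2))
b=cv2.imread("pics/scene0.png")[165:210,361:421]; cv2.imwrite("pics/c0c.png",cv2.resize(b,(800,600),interpolation=2))
E
```

```text
(no output)
```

View pics/w0c.png

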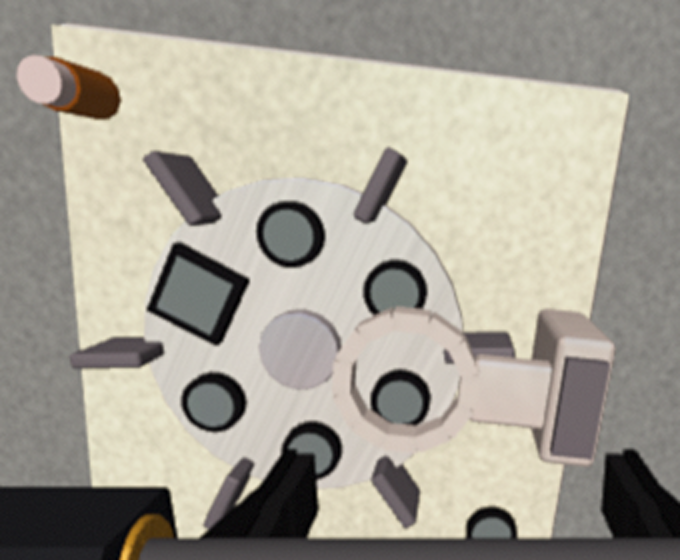

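View pics/s0c.png

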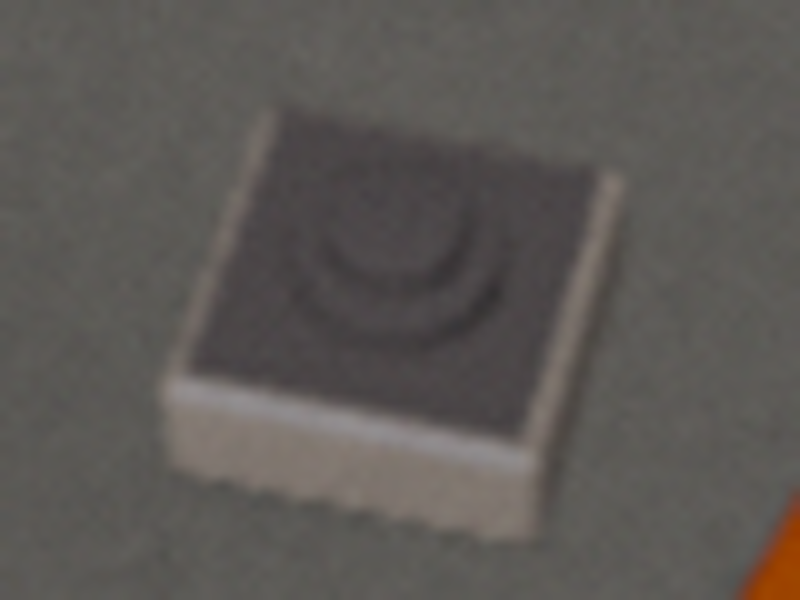

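View pics/c0c.png

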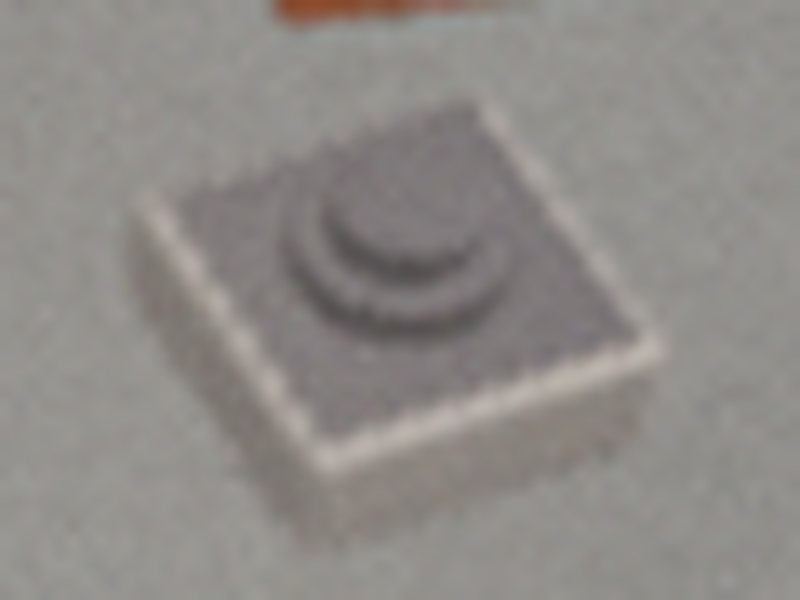

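```bash
cat > h.py <<'E'
import numpy as np
from scipy.spatial.transform import Rotation as Ro
from scipy.optimize import least_squares
from cell import status, vision, workorder
def cam(n,obs=None):
    p=vision.camera_params(n); f=200/np.tan(np.radians(p['fovy']/2))
    if 'eye' in p: R=Ro.from_euler('xyz',p['orientation'],degrees=True).as_matrix(); t=np.array(p['eye'])
    else:
        o=obs; T=np.array(p['tool_from_camera']); Rt=Ro.from_euler('xyz',o['tool_rot'],degrees=True).as_matrix()
        R=Rt@T[:3,:3]; t=Rt@T[:3,3]+o['tool_pos']
    return f,p['cx'],p['cy'],R,t
def back(c,uv,z):
    f,cx,cy,R,t=c; d=R@np.array([(uv[0]-cx)/f,(uv[1]-cy)/f,1]); return t+d*(z-t[2])/d[2]
def proj(c,P):
    f,cx,cy,R,t=c; q=(np.atleast_2d(P)-t)@R; return np.c_[cx+f*q[:,0]/q[:,2],cy+f*q[:,1]/q[:,2]]
E
python3 - <<'E'
from h import *
o=status.get_obs(); c=cam('wrist',o)
cr=lambda u,v:(u/2+90,v/2+10)
sq=back(c,cr(199,291),.098)
fl=[sq]+[back(c,cr(*p),.098) for p in[(290,233),(395,290),(400,398),(214,401)]]
co=[back(c,cr(*p),.07) for p in[(53,25),(628,93)]]
print(np.round(fl,4),np.round(co,4),np.linalg.norm(co[0]-co[1]))
print('sq-opp',(fl[0]+fl[3])/2, (fl[2]+fl[4])/2, np.linalg.norm(fl[0]-fl[3])/2)
# fit with filters
angs=np.radians([0,-60,-120,180,60])
def res(p):
    x,y,th=p; r=[]
    for F,a in zip(fl,angs): r+=[x+.056*np.cos(th+a)-F[0],y+.056*np.sin(th+a)-F[1]]
    return r
s=least_squares(res,[.6,.1,2.5]); print('axis',s.x[:2],'sq world dir',np.degrees(s.x[2]),np.round(s.fun,4))
e=co[1]-co[0]; print('reader yaw from edge',np.degrees(np.arctan2(e[1],e[0])))
for n,uv in(('side',(329.5,292)),('scene',(391.4,181.1))): print(n,back(cam(n),uv,.056))
E
```

```text
[[ 0.5235  0.0394  0.098 ]
 [ 0.5699  0.0667  0.098 ]
 [ 0.6183  0.04    0.098 ]
 [ 0.6191 -0.0153  0.098 ]
 [ 0.5238 -0.017   0.098 ]] [[0.4592 0.1595 0.07  ]
 [0.7307 0.1307 0.07  ]] 0.27298043784016185
sq-opp [0.5713225  0.01208325 0.098     ] [0.57105813 0.01150283 0.098     ] 0.05507021633197946
axis [0.57107632 0.01157556] sq world dir 150.75927957417585 [-0.0013 -0.0005  0.0005  0.0009  0.0009  0.0003  0.0008 -0.0005 -0.0008
 -0.0001]
reader yaw from edge -6.063315959314756
side [0.48575732 0.32031441 0.056     ]
scene [0.49388886 0.31519988 0.056     ]
```

The only square filter is at wrist px (189,156). It lies at 150.8° in world, and the target is about -6°, so the turret needs about 157° clockwise. I'll push the tab now at -119° clockwise round the robot's side, which keeps it away from the head. White console at scene (391,188); the orange ones at (393,151) and (441,164) are rejected. First move: shut the jaws and go above the gap next to that tab.

Emit:
step_arm(
  series=[
    {"az": 8,"x": -0.01,"y": -0.009,"claw": 0},
    {"az": 16,"x": -0.02,"y": -0.018,"claw": 0},
    {"az": 24,"x": -0.03,"y": -0.027,"claw": 0},
    {"az": 32,"x": -0.04,"y": -0.036,"claw": 0},
    {"az": 40,"x": -0.05,"y": -0.045,"claw": 0},
    {"az": 48,"x": -0.06,"y": -0.054,"claw": 0},
    {"az": 56,"x": -0.07,"y": -0.063,"claw": 0},
    {"az": 64,"x": -0.08,"y": -0.072,"claw": 0},
    {"az": 72,"x": -0.09,"y": -0.081,"claw": 0},
    {"az": 80,"x": -0.096,"y": -0.087,"claw": 0},
    {"az": 80,"x": -0.096,"y": -0.087,"claw": 0},
    {"az": 80,"x": -0.096,"y": -0.087,"claw": 0},
  ],
  squeeze=10,
)

```text
invalid input
```

```bash
python3 - <<'E'
from h import *
import cv2
o=status.get_obs(); print(o['tool_pos'],o['tool_rot'],o['force'],o['grip_width'],o['qpos'])
im=vision.read_camera('wrist'); cv2.imwrite("pics/w1.png",im[:,:,::-1])
im=vision.read_camera('side'); cv2.imwrite("pics/s1.png",cv2.resize(im[80:280,180:450,::-1],(800,592),interpolation=2))
E
```

```text
[ 6.49590084e-01 -3.51729872e-05  2.29695642e-01] [-1.79914737e+02  5.91234360e-03  9.00025145e+01] [-0.25524294 -0.45966337 -0.41631742] 0.08675437128833273 [ 0.80571831 18.43040649 -4.01469073 83.15935915  1.29558899 78.5407435
 -3.26049607]
```

View pics/w1.png

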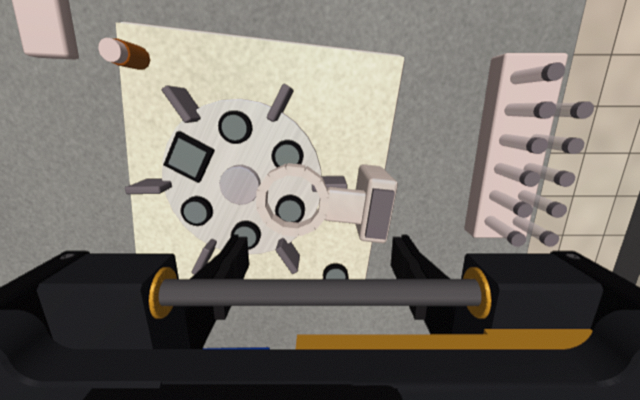

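View pics/s1.png

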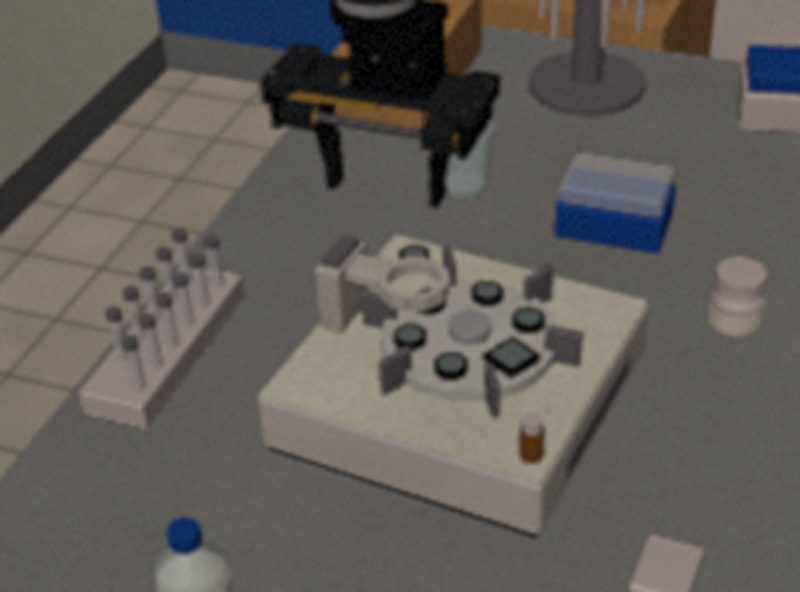

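The call was refused and the arm hasn't moved; the pictures are unchanged. Each row probably needs every field.

Emit:
step_arm(
  series=[
    {"ax": 0,"ay": 0,"az": 8,"x": -0.01,"y": -0.009,"z": 0,"claw": 0},
    {"ax": 0,"ay": 0,"az": 16,"x": -0.02,"y": -0.018,"z": 0,"claw": 0},
    {"ax": 0,"ay": 0,"az": 24,"x": -0.03,"y": -0.027,"z": 0,"claw": 0},
    {"ax": 0,"ay": 0,"az": 32,"x": -0.04,"y": -0.036,"z": 0,"claw": 0},
    {"ax": 0,"ay": 0,"az": 40,"x": -0.05,"y": -0.045,"z": 0,"claw": 0},
    {"ax": 0,"ay": 0,"az": 48,"x": -0.06,"y": -0.054,"z": 0,"claw": 0},
    {"ax": 0,"ay": 0,"az": 56,"x": -0.07,"y": -0.063,"z": 0,"claw": 0},
    {"ax": 0,"ay": 0,"az": 64,"x": -0.08,"y": -0.072,"z": 0,"claw": 0},
    {"ax": 0,"ay": 0,"az": 72,"x": -0.09,"y": -0.081,"z": 0,"claw": 0},
    {"ax": 0,"ay": 0,"az": 80,"x": -0.096,"y": -0.087,"z": 0,"claw": 0},
    {"ax": 0,"ay": 0,"az": 80,"x": -0.096,"y": -0.087,"z": 0,"claw": 0},
    {"ax": 0,"ay": 0,"az": 80,"x": -0.096,"y": -0.087,"z": 0,"claw": 0},
  ],
  squeeze=10,
)

```text
time_s: 1.45
tool_pos: [0.5542, -0.0868, 0.2307]
tool_rot: [180.0, 0.0, 169.8]
force: [-0.2, -0.1, -0.1]
grip_width: 0.0029
```

```bash
python3 - <<'E'
from h import *
import cv2
o=status.get_obs(); print(o['tool_pos'],o['tool_rot'],o['force'],o['grip_width'],o['qpos'])
im=vision.read_camera('wrist'); cv2.imwrite("pics/w2.png",im[:,:,::-1])
im=vision.read_camera('side'); cv2.imwrite("pics/s2.png",cv2.resize(im[80:280,180:450,::-1],(800,592),interpolation=2))
E
```

```text
[ 0.55417181 -0.08681763  0.23067014] [1.79973345e+02 2.09265423e-02 1.69796985e+02] [-0.23311046 -0.10278351 -0.10076905] 0.002863210286950231 [14.59593078  7.92636097 -9.22941564 95.84563496  1.27885406 76.30955421
 84.94796929]
```

View pics/w2.png

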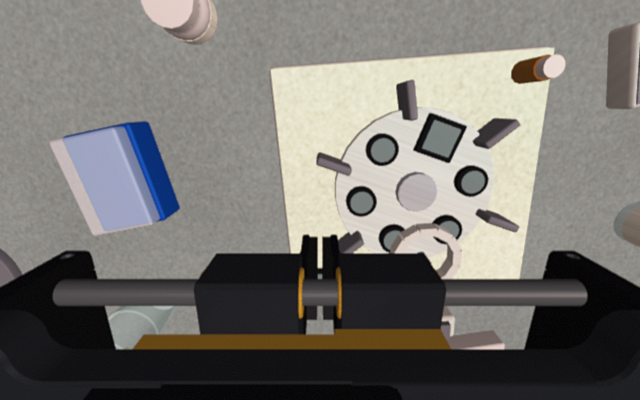

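View pics/s2.png

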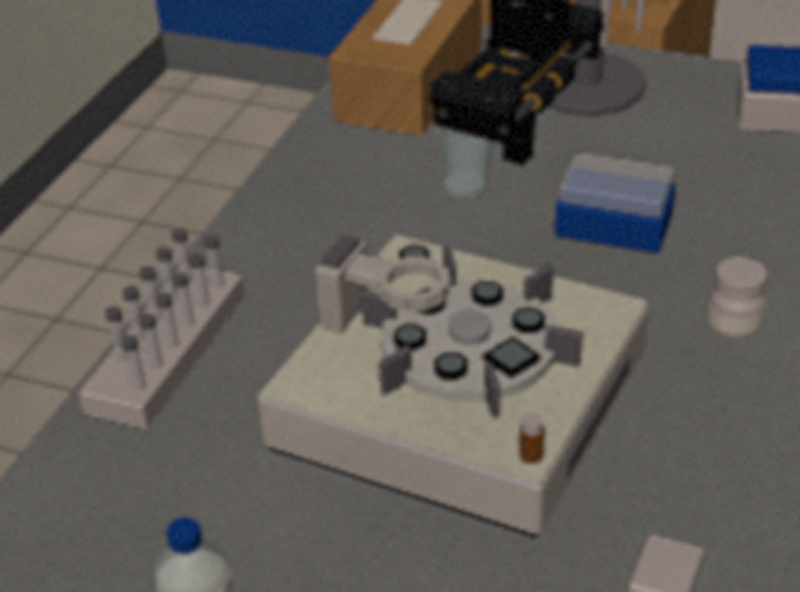

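The hand is shut and clear above the gap. Wrist view: square at (440,138), other filters at (382,149), (471,180), (361,201). I'll use these as a cross-check on the axis and compute the arc table.

```bash
python3 - <<'E'
from h import *
o=status.get_obs(); c=cam('wrist',o)
fl=[back(c,p,.098) for p in[(440,138),(382,149),(471,180),(361,201)]]; angs=np.radians([0,60,-60,120])
def res(p):
    x,y,th=p; r=[]
    for F,a in zip(fl,angs): r+=[x+.056*np.cos(th+a)-F[0],y+.056*np.sin(th+a)-F[1]]
    return r
s=least_squares(res,[.57,.01,2.6]); print(s.x[:2],np.degrees(s.x[2]),np.round(s.fun,4))
co=[back(c,p,.07) for p in[(272,69),(554,48)]]; print(co, np.degrees(np.arctan2(*(co[1]-co[0])[:2])), np.linalg.norm(co[0]-co[1]))
print('vial',back(c,(520,74),.07), 'ring',back(c,(425,253),.136))
ax=np.array([.571,.0115])
for ph in range(-100,-272,-4):
    p=ax+.1*np.array([np.cos(np.radians(ph)),np.sin(np.radians(ph))]); print(ph,p.round(4),end='; ')
E
```

```text
[0.5682777  0.01017191] 151.10567227615297 [-0.0006  0.     -0.0002 -0.0003  0.0006  0.0008  0.0002 -0.0005]
[array([ 0.42900174, -0.11051992,  0.07      ]), array([0.45818288, 0.16023341, 0.07      ])] 6.1514558405919555 0.2723213263321817
vial [0.47600803 0.12867327 0.07      ] ring [0.61738575 0.00332157 0.136     ]
-100 [ 0.5536 -0.087 ]; -104 [ 0.5468 -0.0855]; -108 [ 0.5401 -0.0836]; -112 [ 0.5335 -0.0812]; -116 [ 0.5272 -0.0784]; -120 [ 0.521  -0.0751]; -124 [ 0.5151 -0.0714]; -128 [ 0.5094 -0.0673]; -132 [ 0.5041 -0.0628]; -136 [ 0.4991 -0.058 ]; -140 [ 0.4944 -0.0528]; -144 [ 0.4901 -0.0473]; -148 [ 0.4862 -0.0415]; -152 [ 0.4827 -0.0354]; -156 [ 0.4796 -0.0292]; -160 [ 0.477  -0.0227]; -164 [ 0.4749 -0.0161]; -168 [ 0.4732 -0.0093]; -172 [ 0.472  -0.0024]; -176 [0.4712 0.0045]; -180 [0.471  0.0115]; -184 [0.4712 0.0185]; -188 [0.472  0.0254]; -192 [0.4732 0.0323]; -196 [0.4749 0.0391]; -200 [0.477  0.0457]; -204 [0.4796 0.0522]; -208 [0.4827 0.0584]; -212 [0.4862 0.0645]; -216 [0.4901 0.0703]; -220 [0.4944 0.0758]; -224 [0.4991 0.081 ]; -228 [0.5041 0.0858]; -232 [0.5094 0.0903]; -236 [0.5151 0.0944]; -240 [0.521  0.0981]; -244 [0.5272 0.1014]; -248 [0.5335 0.1042]; -252 [0.5401 0.1066]; -256 [0.5468 0.1085]; -260 [0.5536 0.11  ]; -264 [0.5605 0.111 ]; -268 [0.5675 0.1114];
```

Emit:
step_arm(
  series=[
    {"ax": 0,"ay": 0,"az": 0,"x": 0,"y": 0,"z": -0.03,"claw": 0},
    {"ax": 0,"ay": 0,"az": 0,"x": 0,"y": 0,"z": -0.06,"claw": 0},
    {"ax": 0,"ay": 0,"az": 0,"x": 0,"y": 0,"z": -0.09,"claw": 0},
    {"ax": 0,"ay": 0,"az": 0,"x": 0,"y": 0,"z": -0.115,"claw": 0},
    {"ax": 0,"ay": 0,"az": 0,"x": 0,"y": 0,"z": -0.128,"claw": 0},
    {"ax": 0,"ay": 0,"az": 0,"x": 0,"y": 0,"z": -0.128,"claw": 0},
    {"ax": 0,"ay": 0,"az": -4,"x": -0.007,"y": 0.0015,"z": -0.128,"claw": 0},
    {"ax": 0,"ay": 0,"az": -8,"x": -0.0135,"y": 0.0035,"z": -0.128,"claw": 0},
    {"ax": 0,"ay": 0,"az": -12,"x": -0.02,"y": 0.006,"z": -0.128,"claw": 0},
    {"ax": 0,"ay": 0,"az": -16,"x": -0.0265,"y": 0.0085,"z": -0.128,"claw": 0},
    {"ax": 0,"ay": 0,"az": -20,"x": -0.033,"y": 0.012,"z": -0.128,"claw": 0},
    {"ax": 0,"ay": 0,"az": -20,"x": -0.033,"y": 0.012,"z": -0.128,"claw": 0},
  ],
)

```text
time_s: 2.75
tool_pos: [0.5224, -0.075, 0.1046]
tool_rot: [179.9, 0.2, 150.0]
force: [0.8, 0.2, -0.0]
grip_width: 0.0001
```

```bash
python3 - <<'E'
from h import *
import cv2
o=status.get_obs(); print(o['tool_pos'],o['tool_rot'],o['force'])
im=vision.read_camera('wrist'); cv2.imwrite("pics/w3.png",im[:,:,::-1])
im=vision.read_camera('side'); cv2.imwrite("pics/s3.png",cv2.resize(im[80:280,180:450,::-1],(800,592),interpolation=2))
E
```

```text
[ 0.52236289 -0.07495224  0.10457561] [179.92398519   0.21287414 149.99127298] [ 0.77886833  0.23416659 -0.00077939]
```

View pics/s3.png

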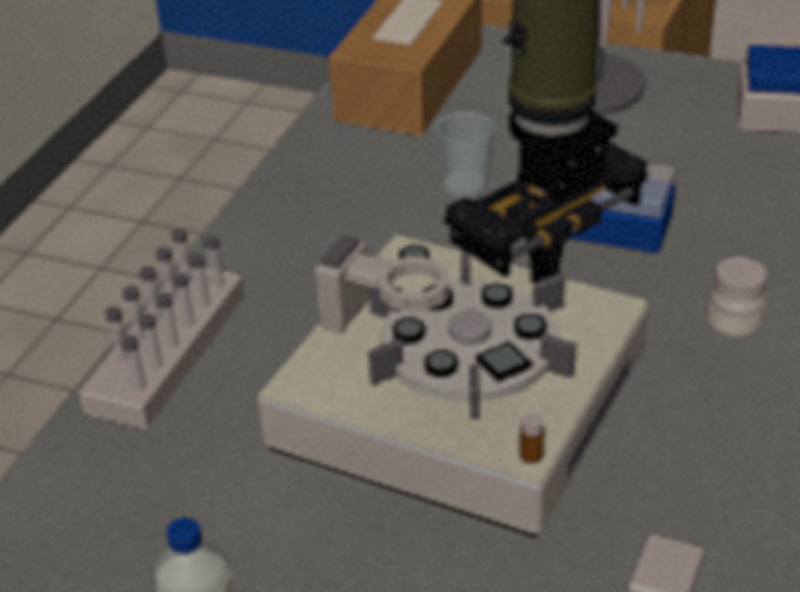

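View pics/w3.png

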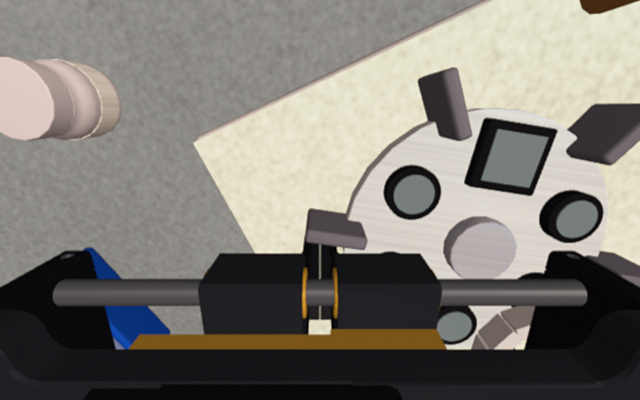

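The tips are behind the tab at wrist px (337,228), the turret has begun to turn and the force is low. Continuing along the arc.

Emit:
step_arm(
  series=[
    {"ax": 0,"ay": 0,"az": -4,"x": -0.006,"y": 0.0035,"z": 0,"claw": 0},
    {"ax": 0,"ay": 0,"az": -8,"x": -0.0115,"y": 0.0075,"z": 0,"claw": 0},
    {"ax": 0,"ay": 0,"az": -12,"x": -0.017,"y": 0.012,"z": 0,"claw": 0},
    {"ax": 0,"ay": 0,"az": -16,"x": -0.022,"y": 0.017,"z": 0,"claw": 0},
    {"ax": 0,"ay": 0,"az": -20,"x": -0.0265,"y": 0.022,"z": 0,"claw": 0},
    {"ax": 0,"ay": 0,"az": -24,"x": -0.031,"y": 0.0275,"z": 0,"claw": 0},
    {"ax": 0,"ay": 0,"az": -28,"x": -0.035,"y": 0.0335,"z": 0,"claw": 0},
    {"ax": 0,"ay": 0,"az": -32,"x": -0.0385,"y": 0.0395,"z": 0,"claw": 0},
    {"ax": 0,"ay": 0,"az": -36,"x": -0.0415,"y": 0.046,"z": 0,"claw": 0},
    {"ax": 0,"ay": 0,"az": -40,"x": -0.044,"y": 0.0525,"z": 0,"claw": 0},
    {"ax": 0,"ay": 0,"az": -44,"x": -0.046,"y": 0.059,"z": 0,"claw": 0},
    {"ax": 0,"ay": 0,"az": -48,"x": -0.048,"y": 0.0655,"z": 0,"claw": 0},
  ],
)

```text
time_s: 4.05
tool_pos: [0.4746, -0.0103, 0.1037]
tool_rot: [179.8, 0.1, 101.9]
force: [1.3, -2.0, 1.4]
grip_width: 0.0004
```

Emit:
step_arm(
  series=[
    {"ax": 0,"ay": 0,"az": -4,"x": -0.001,"y": 0.007,"z": 0,"claw": 0},
    {"ax": 0,"ay": 0,"az": -8,"x": -0.002,"y": 0.014,"z": 0,"claw": 0},
    {"ax": 0,"ay": 0,"az": -12,"x": -0.002,"y": 0.021,"z": 0,"claw": 0},
    {"ax": 0,"ay": 0,"az": -16,"x": -0.002,"y": 0.028,"z": 0,"claw": 0},
    {"ax": 0,"ay": 0,"az": -20,"x": -0.001,"y": 0.035,"z": 0,"claw": 0},
    {"ax": 0,"ay": 0,"az": -24,"x": 0,"y": 0.042,"z": 0,"claw": 0},
    {"ax": 0,"ay": 0,"az": -28,"x": 0.002,"y": 0.0485,"z": 0,"claw": 0},
    {"ax": 0,"ay": 0,"az": -32,"x": 0.004,"y": 0.055,"z": 0,"claw": 0},
    {"ax": 0,"ay": 0,"az": -32,"x": 0.004,"y": 0.055,"z": 0,"claw": 0},
  ],
)

```text
time_s: 4.95
tool_pos: [0.4777, 0.0457, 0.1032]
tool_rot: [180.0, 0.0, 70.1]
force: [-0.4, -0.2, 0.5]
grip_width: 0.0003
```

```bash
python3 - <<'E'
from h import *
import cv2
o=status.get_obs(); print(o['tool_pos'],o['tool_rot'],o['force'],o['qpos'])
im=vision.read_camera('wrist'); cv2.imwrite("pics/w4.png",im[:,:,::-1])
im=vision.read_camera('side'); cv2.imwrite("pics/s4.png",cv2.resize(im[80:280,180:450,::-1],(800,592),interpolation=2))
E
```

```text
[0.4777417  0.04567688 0.10315873] [1.79955018e+02 3.49905305e-03 7.00873086e+01] [-0.37456388 -0.24524524  0.47301495] [  1.47177622   4.32078285 -10.47254363 115.16617661   0.92955484
  60.55027911 -29.34087945]
```

View pics/s4.png

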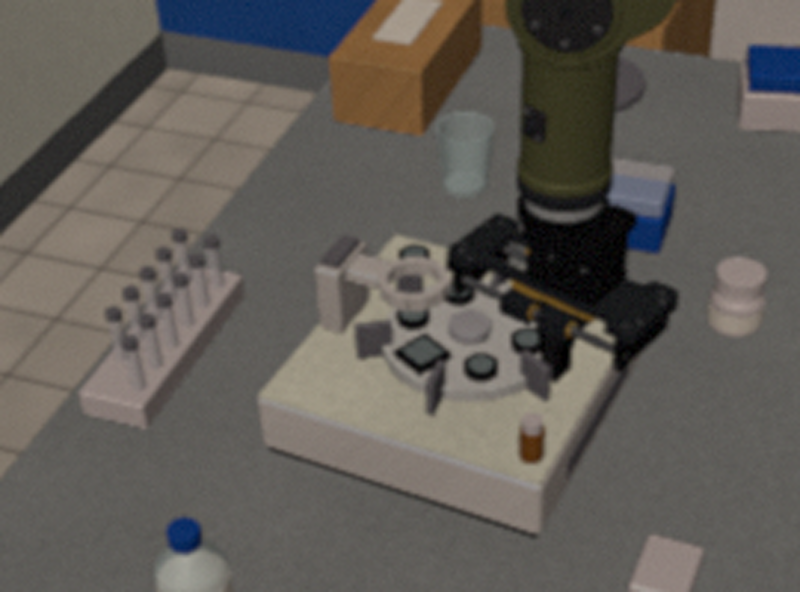

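View pics/w4.png

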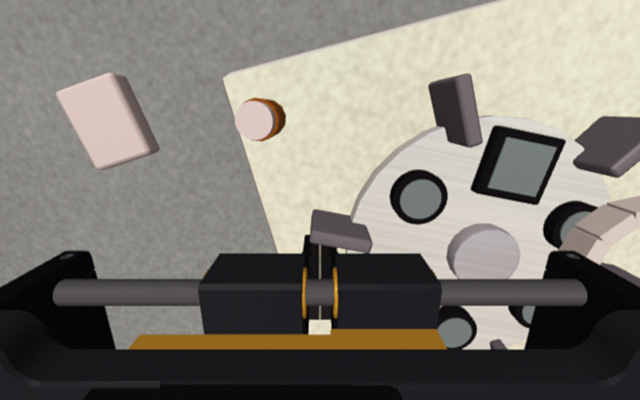

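```bash
python3 - <<'E'
from h import *
o=status.get_obs(); c=cam('wrist',o)
fl=[back(c,p,.098) for p in[(521,165),(418,196)]]; print(fl)
for F in fl: d=F[:2]-np.array([.570,.011]); print(np.degrees(np.arctan2(d[1],d[0])),np.hypot(*d))
E
```

```text
[array([0.5980728 , 0.05931799, 0.098     ]), array([0.54117092, 0.06119085, 0.098     ])]
59.84336931452349 0.05588121354797659
119.87259793244598 0.05788123237350245
```

The square is at 60° now, with about 66° to go. I'll go on for 58°, then measure.

Emit:
step_arm(
  series=[
    {"ax": 0,"ay": 0,"az": -4,"x": 0.0025,"y": 0.0065,"z": 0,"claw": 0},
    {"ax": 0,"ay": 0,"az": -8,"x": 0.0055,"y": 0.0125,"z": 0,"claw": 0},
    {"ax": 0,"ay": 0,"az": -12,"x": 0.009,"y": 0.019,"z": 0,"claw": 0},
    {"ax": 0,"ay": 0,"az": -16,"x": 0.013,"y": 0.0245,"z": 0,"claw": 0},
    {"ax": 0,"ay": 0,"az": -20,"x": 0.0175,"y": 0.03,"z": 0,"claw": 0},
    {"ax": 0,"ay": 0,"az": -24,"x": 0.022,"y": 0.0355,"z": 0,"claw": 0},
    {"ax": 0,"ay": 0,"az": -28,"x": 0.027,"y": 0.0405,"z": 0,"claw": 0},
    {"ax": 0,"ay": 0,"az": -32,"x": 0.0325,"y": 0.045,"z": 0,"claw": 0},
    {"ax": 0,"ay": 0,"az": -36,"x": 0.038,"y": 0.049,"z": 0,"claw": 0},
    {"ax": 0,"ay": 0,"az": -40,"x": 0.044,"y": 0.0525,"z": 0,"claw": 0},
    {"ax": 0,"ay": 0,"az": -44,"x": 0.05,"y": 0.056,"z": 0,"claw": 0},
    {"ax": 0,"ay": 0,"az": -48,"x": 0.0565,"y": 0.0585,"z": 0,"claw": 0},
  ],
)

```text
time_s: 6.25
tool_pos: [0.5326, 0.1032, 0.1022]
tool_rot: [-180.0, 0.2, 21.9]
force: [-1.7, -1.6, 1.0]
grip_width: 0.0002
```

Emit:
step_arm(
  series=[
    {"ax": 0,"ay": 0,"az": -3,"x": 0.0055,"y": 0.0018,"z": 0,"claw": 0},
    {"ax": 0,"ay": 0,"az": -6,"x": 0.011,"y": 0.0035,"z": 0,"claw": 0},
    {"ax": 0,"ay": 0,"az": -8,"x": 0.0135,"y": 0.0043,"z": 0,"claw": 0},
    {"ax": 0,"ay": 0,"az": -10,"x": 0.017,"y": 0.005,"z": 0,"claw": 0},
    {"ax": 0,"ay": 0,"az": -10,"x": 0.017,"y": 0.005,"z": 0,"claw": 0},
  ],
)

```text
time_s: 6.75
tool_pos: [0.5499, 0.1084, 0.1022]
tool_rot: [180.0, 0.1, 12.0]
force: [-2.0, -1.6, 0.0]
grip_width: 0.0007
```

```bash
python3 - <<'E'
from h import *
import cv2
o=status.get_obs(); print(o['tool_pos'],o['tool_rot'],o['force'],o['qpos'])
im=vision.read_camera('wrist'); cv2.imwrite("pics/w5.png",im[:,:,::-1])
im=vision.read_camera('side'); cv2.imwrite("pics/s5.png",cv2.resize(im[140:240,260:400,::-1],(800,571),interpolation=2))
im=vision.read_camera('scene'); cv2.imwrite("pics/c5.png",cv2.resize(im[170:300,220:380,::-1],(738,600),interpolation=2))
E
```

```text
[0.54994769 0.10836713 0.10221176] [1.79988431e+02 1.22737321e-01 1.20494895e+01] [-2.03348057 -1.59890817  0.01989609] [ -6.5827502   13.66665442  -8.23856235 104.47545961   2.20173086
  62.13440305 -93.57528062]
```

View pics/s5.png

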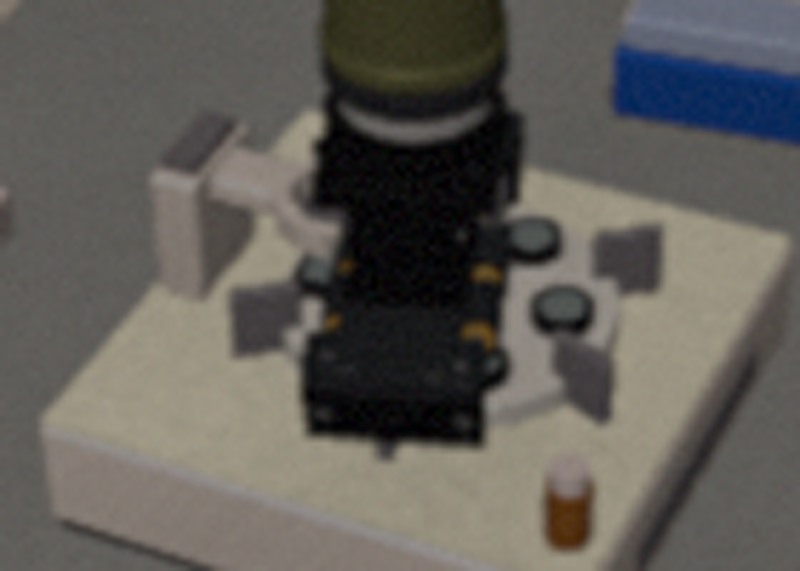

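View pics/w5.png

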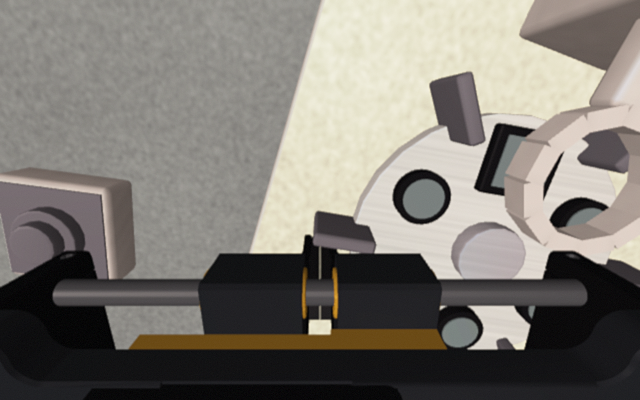

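View pics/c5.png

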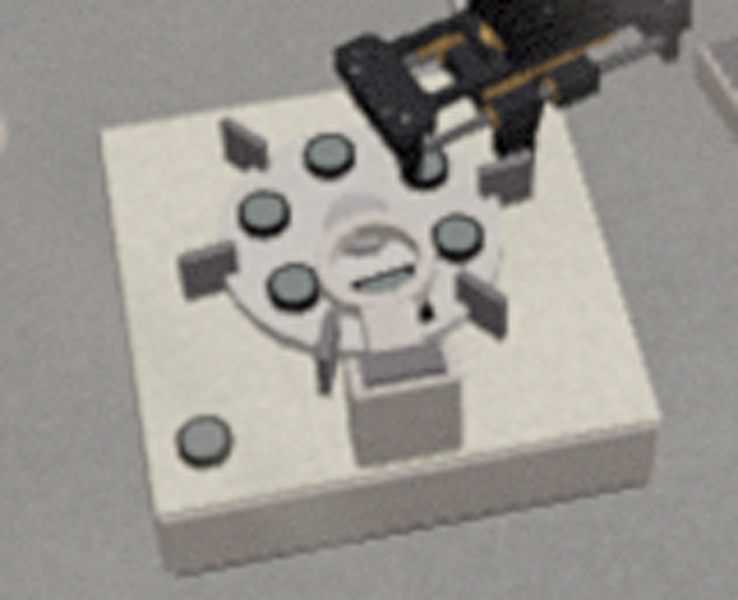

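```bash
python3 - <<'E'
from h import *
c=cam('scene'); cr=lambda p:(p[0]/4.6125+220,p[1]/4.6154+170)
px=[(330,155),(264,212),(293,286),(459,236),(425,165)]; base=np.radians([180,240,300,60,120])
fl=[back(c,cr(p),.098) for p in px]
def res(p):
    x,y,th=p; r=[]
    for F,a in zip(fl,base): r+=[x+.056*np.cos(th+a)-F[0],y+.056*np.sin(th+a)-F[1]]
    return r
s=least_squares(res,[.57,.01,0]); print(s.x[:2],np.degrees(s.x[2]),np.round(s.fun,4))
P=[back(c,cr(p),.07) for p in[(102,130),(160,512),(660,425)]]; print(np.round(P,4))
e=P[2]-P[1];print('yaw',np.degrees(np.arctan2(-e[0],e[1])),np.linalg.norm(e)); e=P[1]-P[0];print(np.degrees(np.arctan2(e[1],e[0])),np.linalg.norm(e))
w=cam('wrist',status.get_obs())
for p,a in [((421,196),60),((461,326),120)]:
    F=back(w,p,.098); d=F[:2]-[.570,.011]; print(F,np.degrees(np.arctan2(d[1],d[0]))-a,np.hypot(*d))
E
```

```text
[0.57168362 0.01049452] 2.0077937302084403 [-0.0008  0.0002  0.0003  0.0001  0.0001  0.0006  0.0001 -0.0006  0.0002
 -0.0004]
[[ 0.4291 -0.1115  0.07  ]
 [ 0.7006 -0.1399  0.07  ]
 [ 0.7357  0.1291  0.07  ]]
yaw -7.429198098544196 0.2712537100948459
-5.96597018743417 0.27301332977756354
[0.59692671 0.06123625 0.098     ] 1.8086167643258477 0.05699761654691014
[0.51823678 0.00853908 0.098     ] -297.2781059786058 0.051821680677240606
```

The scene and wrist fits agree on the square at 2.0°. The head is at about -6.1°, so about 8° remain.

Emit:
step_arm(
  series=[
    {"ax": 0,"ay": 0,"az": -2,"x": 0.0035,"y": 0.0006,"z": 0,"claw": 0},
    {"ax": 0,"ay": 0,"az": -4,"x": 0.007,"y": 0.001,"z": 0,"claw": 0},
    {"ax": 0,"ay": 0,"az": -6,"x": 0.0105,"y": 0.0015,"z": 0,"claw": 0},
    {"ax": 0,"ay": 0,"az": -7,"x": 0.013,"y": 0.0017,"z": 0,"claw": 0},
    {"ax": 0,"ay": 0,"az": -7,"x": 0.013,"y": 0.0017,"z": 0,"claw": 0},
    {"ax": 0,"ay": 0,"az": -7,"x": 0.013,"y": 0.0017,"z": 0,"claw": 0},
  ],
)

```text
time_s: 7.5
tool_pos: [0.5634, 0.1107, 0.1025]
tool_rot: [-180.0, 0.0, 5.1]
force: [-2.6, -0.2, -0.2]
grip_width: 0.0005
```

```bash
python3 - <<'E'
from h import *
import cv2
o=status.get_obs(); print(o['tool_pos'],o['tool_rot'],o['force'])
im=vision.read_camera('scene'); cv2.imwrite("pics/c6.png",cv2.resize(im[170:300,220:380,::-1],(738,600),interpolation=2))
E
```

```text
[0.56336561 0.1107446  0.1025197 ] [-1.79996642e+02  1.13904745e-02  5.05520757e+00] [-2.56848358 -0.19027658 -0.2278792 ]
```

View pics/c6.png

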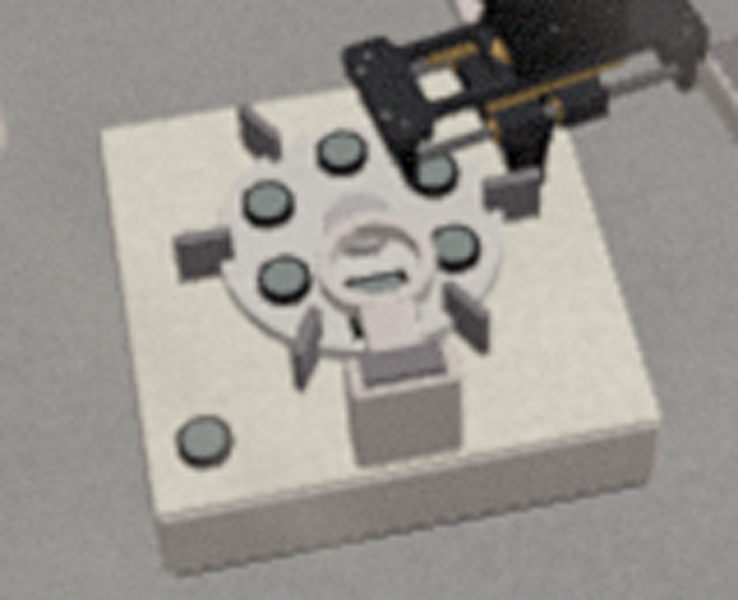

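```bash
cat >> h.py <<'E'
def fit(c,px,base):
    fl=[back(c,p,.098) for p in px]; base=np.radians(base)
    def res(p):
        x,y,th=p; r=[]
        for F,a in zip(fl,base): r+=[x+.056*np.cos(th+a)-F[0],y+.056*np.sin(th+a)-F[1]]
        return r
    s=least_squares(res,[.57,.01,0]); print(s.x[:2],np.degrees(s.x[2]),np.round(s.fun,4))
E
python3 - <<'E'
from h import *
c=cam('scene'); cr=lambda p:(p[0]/4.6125+220,p[1]/4.6154+170)
fit(c,[cr(p) for p in [(342,151),(269,203),(284,279),(455,246),(434,172)]],[180,240,300,60,120])
E
```

```text
[0.57171137 0.01051661] -5.456700489914512 [ 0.0001  0.     -0.0004 -0.0004  0.      0.0006  0.0003  0.     -0.0001
 -0.0002]
```

Emit:
step_arm(
  series=[
    {"ax": 0,"ay": 0,"az": 2,"x": -0.006,"y": 0,"z": 0,"claw": 0},
    {"ax": 0,"ay": 0,"az": 4,"x": -0.012,"y": -0.001,"z": 0,"claw": 0},
    {"ax": 0,"ay": 0,"az": 4,"x": -0.014,"y": -0.001,"z": 0.02,"claw": 0},
    {"ax": 0,"ay": 0,"az": 4,"x": -0.014,"y": -0.001,"z": 0.06,"claw": 0},
    {"ax": 0,"ay": 0,"az": 4,"x": -0.014,"y": -0.001,"z": 0.1,"claw": 0},
    {"ax": 0,"ay": 0,"az": 12,"x": -0.014,"y": -0.001,"z": 0.13,"claw": 0},
    {"ax": 0,"ay": 0,"az": 20,"x": -0.014,"y": -0.015,"z": 0.13,"claw": 0},
    {"ax": 0,"ay": 0,"az": 28,"x": -0.004,"y": -0.045,"z": 0.13,"claw": 0},
    {"ax": 0,"ay": 0,"az": 36,"x": 0.016,"y": -0.075,"z": 0.13,"claw": 0},
    {"ax": 0,"ay": 0,"az": 44,"x": 0.036,"y": -0.105,"z": 0.13,"claw": 0},
    {"ax": 0,"ay": 0,"az": 52,"x": 0.056,"y": -0.135,"z": 0.13,"claw": 0},
    {"ax": 0,"ay": 0,"az": 60,"x": 0.066,"y": -0.165,"z": 0.13,"claw": 0},
  ],
)

```text
time_s: 8.75
tool_pos: [0.6316, -0.055, 0.2329]
tool_rot: [179.8, -0.1, 65.4]
force: [0.2, -0.1, -0.1]
grip_width: 0.0006
```

Emit:
step_arm(
  series=[
    {"ax": 0,"ay": 0,"az": 8,"x": 0,"y": -0.02,"z": 0,"claw": 0},
    {"ax": 0,"ay": 0,"az": 16,"x": 0,"y": -0.03,"z": 0,"claw": 0},
    {"ax": 0,"ay": 0,"az": 20,"x": 0,"y": -0.03,"z": 0,"claw": 0},
    {"ax": 0,"ay": 0,"az": 20,"x": 0,"y": -0.03,"z": 0,"claw": 0},
    {"ax": 0,"ay": 0,"az": 20,"x": 0,"y": -0.03,"z": 0,"claw": 0},
  ],
)

```text
time_s: 9.25
tool_pos: [0.63, -0.0837, 0.2329]
tool_rot: [179.9, -0.0, 85.0]
force: [0.1, 0.6, -0.2]
grip_width: 0.0009
```

```bash
python3 - <<'E'
from h import *
import cv2
o=status.get_obs(); print(o['tool_pos'],o['tool_rot'],o['force'])
im=vision.read_camera('wrist'); cv2.imwrite("pics/w7.png",im[:,:,::-1])
im=vision.read_camera('side'); cv2.imwrite("pics/s7.png",cv2.resize(im[140:240,260:400,::-1],(800,571),interpolation=2))
E
```

```text
[ 0.63001639 -0.08370557  0.23294032] [ 1.79915946e+02 -2.93557664e-02  8.49562255e+01] [ 0.08880417  0.59610371 -0.23957327]
```

View pics/w7.png

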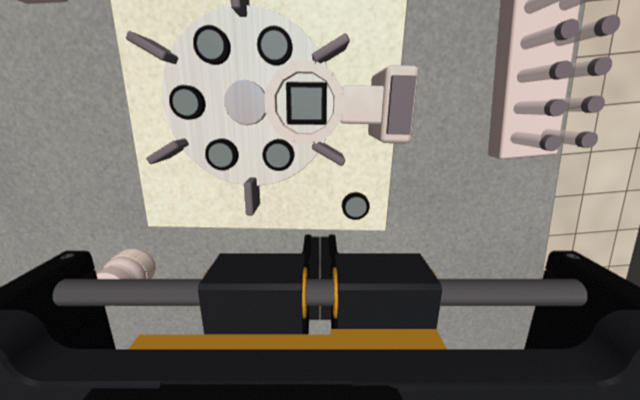

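View pics/s7.png

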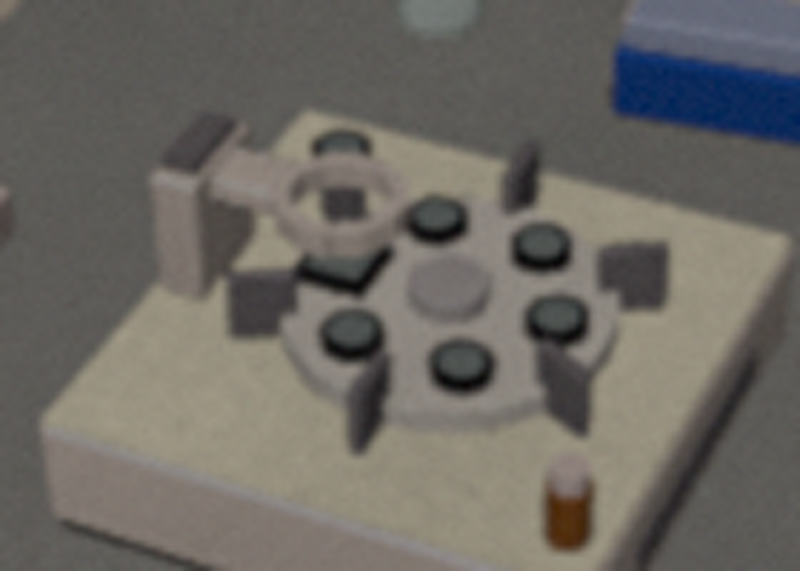

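The wrist view looks straight down: the square is at (306,103) inside the ring, close to centred. Enlarging to measure it.

```bash
python3 - <<'E'
import cv2
a=cv2.imread("pics/wrist0.png") if 0 else cv2.imread("pics/w7.png")
cv2.imwrite("pics/w7c.png",cv2.resize(a[50:155,250:430],(798,465),interpolation=cv2.INTER_CUBIC))
cv2.imwrite("pics/w7d.png",cv2.resize(a[0:240,100:420],(800,600),interpolation=cv2.INTER_CUBIC))
E
```

```text
(no output)
```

View pics/w7c.png

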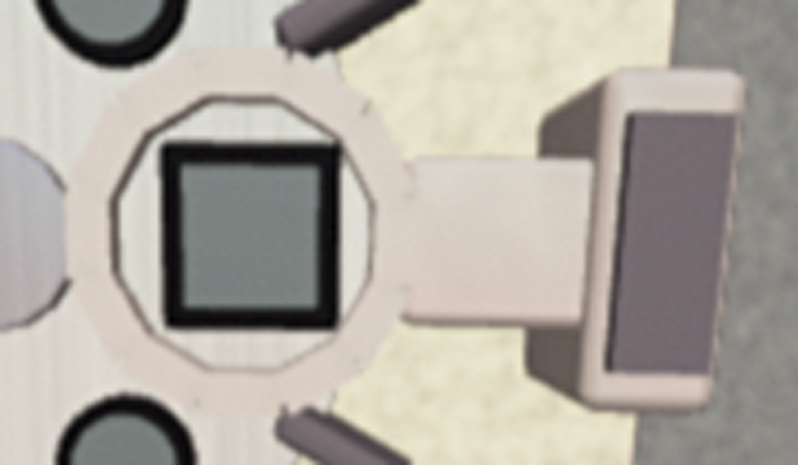

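View pics/w7d.png

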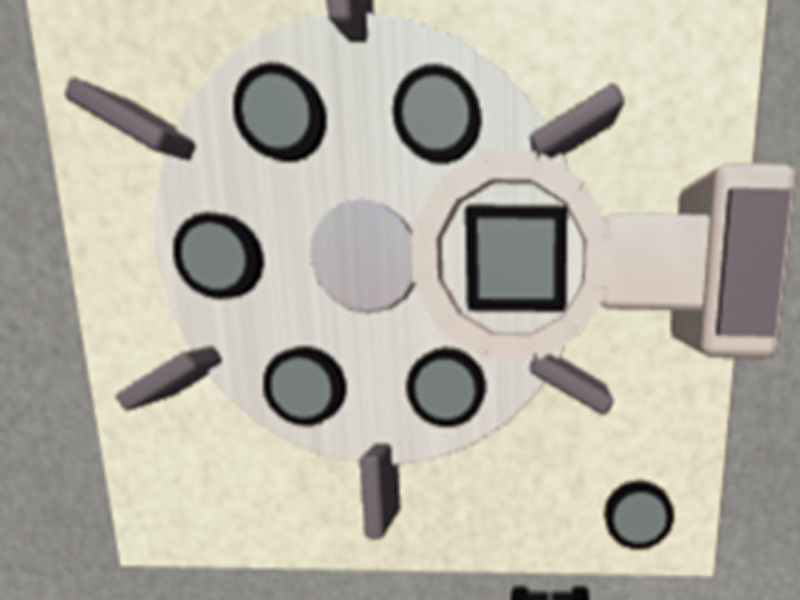

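```bash
python3 - <<'E'
from h import *
c=cam('wrist',status.get_obs())
C=lambda p:(p[0]/4.433+250,p[1]/4.433+50); D=lambda p:(p[0]/2.5+100,p[1]/2.5)
S=[back(c,C(p),.098) for p in [(163,145),(338,146),(338,327),(164,327)]]
print('sq',np.mean(S,0)); 
for i,j in((0,1),(3,2)): e=S[j]-S[i]; print(np.degrees(np.arctan2(e[1],e[0])))
for z in(.136,.122): print('hole',z,back(c,C((245,234)),z))
print('outer',back(c,C((238,229)),.136))
e=back(c,D((714,577)),.07)-back(c,D((120,566)),.07); print('deck',np.degrees(np.arctan2(e[1],e[0])))
for a,b,z in(((412,160),(592,158),.136),((404,322),(583,325),.136),((628,113),(735,115),.146),((607,372),(712,374),.146)):
    e=back(c,C(b),z)-back(c,C(a),z); print(np.degrees(np.arctan2(e[1],e[0])))
A=[back(c,C(p),.146) for p in[(628,113),(735,115),(607,372),(712,374)]]; print('coltop',np.mean(A,0))
fit(c,[D((279,111)),D((435,111)),D((216,255)),D((304,385)),D((445,387)),D((517,258))],[120,60,180,240,300,0])
E
```

```text
sq [0.62539188 0.00431627 0.098     ]
-5.282474197790797
-4.987120688614272
hole 0.136 [0.62590463 0.00450265 0.136     ]
hole 0.122 [0.62530233 0.00476735 0.122     ]
outer [0.62472578 0.00547059 0.136     ]
deck -6.163453327471061
-4.383376134117663
-5.915752302423634
-5.964813214334197
-6.055947856280784
coltop [ 0.70028291 -0.00432803  0.146     ]
[0.57006074 0.01028298] -5.4329584678079 [-0.0005  0.0004  0.0007 -0.0001 -0.0003  0.0001 -0.0005 -0.0005  0.0005
 -0.0002  0.0002  0.0002]
```

Square at -5.3°, reader axis at -6.1°, so it is about 0.8 mm off. That is nearly centred, but I'll nudge the same tab 0.8° along the same path.

Emit:
step_arm(
  series=[
    {"ax": 0,"ay": 0,"az": -8,"x": -0.009,"y": 0.021,"z": 0,"claw": 0},
    {"ax": 0,"ay": 0,"az": -16,"x": -0.018,"y": 0.042,"z": 0,"claw": 0},
    {"ax": 0,"ay": 0,"az": -24,"x": -0.027,"y": 0.063,"z": 0,"claw": 0},
    {"ax": 0,"ay": 0,"az": -32,"x": -0.036,"y": 0.084,"z": 0,"claw": 0},
    {"ax": 0,"ay": 0,"az": -40,"x": -0.045,"y": 0.105,"z": 0,"claw": 0},
    {"ax": 0,"ay": 0,"az": -48,"x": -0.054,"y": 0.126,"z": 0,"claw": 0},
    {"ax": 0,"ay": 0,"az": -56,"x": -0.063,"y": 0.147,"z": 0,"claw": 0},
    {"ax": 0,"ay": 0,"az": -64,"x": -0.072,"y": 0.168,"z": 0,"claw": 0},
    {"ax": 0,"ay": 0,"az": -72,"x": -0.08,"y": 0.189,"z": 0,"claw": 0},
    {"ax": 0,"ay": 0,"az": -77,"x": -0.08,"y": 0.194,"z": 0,"claw": 0},
    {"ax": 0,"ay": 0,"az": -77,"x": -0.08,"y": 0.194,"z": 0,"claw": 0},
    {"ax": 0,"ay": 0,"az": -77,"x": -0.08,"y": 0.194,"z": 0,"claw": 0},
  ],
)

```text
time_s: 10.55
tool_pos: [0.5496, 0.1095, 0.2327]
tool_rot: [180.0, -0.0, 8.1]
force: [0.3, -0.4, -0.1]
grip_width: 0.0004
```

Emit:
step_arm(
  series=[
    {"ax": 0,"ay": 0,"az": 0,"x": 0,"y": 0,"z": -0.04,"claw": 0},
    {"ax": 0,"ay": 0,"az": 0,"x": 0,"y": 0,"z": -0.08,"claw": 0},
    {"ax": 0,"ay": 0,"az": 0,"x": 0,"y": 0,"z": -0.115,"claw": 0},
    {"ax": 0,"ay": 0,"az": 0,"x": 0,"y": 0,"z": -0.13,"claw": 0},
    {"ax": 0,"ay": 0,"az": 0,"x": 0,"y": 0,"z": -0.13,"claw": 0},
    {"ax": 0,"ay": 0,"az": -2,"x": 0.005,"y": 0.001,"z": -0.13,"claw": 0},
    {"ax": 0,"ay": 0,"az": -4,"x": 0.01,"y": 0.001,"z": -0.13,"claw": 0},
    {"ax": 0,"ay": 0,"az": -4,"x": 0.013,"y": 0.001,"z": -0.13,"claw": 0},
    {"ax": 0,"ay": 0,"az": -4,"x": 0.0146,"y": 0.001,"z": -0.13,"claw": 0},
    {"ax": 0,"ay": 0,"az": -4,"x": 0.0154,"y": 0.001,"z": -0.13,"claw": 0},
    {"ax": 0,"ay": 0,"az": -4,"x": 0.0154,"y": 0.001,"z": -0.13,"claw": 0},
    {"ax": 0,"ay": 0,"az": -4,"x": 0.0154,"y": 0.001,"z": -0.13,"claw": 0},
  ],
)

```text
time_s: 11.75
tool_pos: [0.565, 0.1108, 0.1028]
tool_rot: [-180.0, -0.0, 4.0]
force: [-1.0, 0.2, 1.0]
grip_width: 0.0007
```

Emit:
step_arm(
  series=[
    {"ax": 0,"ay": 0,"az": 2,"x": -0.006,"y": 0,"z": 0,"claw": 0},
    {"ax": 0,"ay": 0,"az": 4,"x": -0.012,"y": -0.001,"z": 0,"claw": 0},
    {"ax": 0,"ay": 0,"az": 4,"x": -0.015,"y": -0.001,"z": 0.02,"claw": 0},
    {"ax": 0,"ay": 0,"az": 4,"x": -0.015,"y": -0.001,"z": 0.06,"claw": 0},
    {"ax": 0,"ay": 0,"az": 4,"x": -0.015,"y": -0.001,"z": 0.1,"claw": 0},
    {"ax": 0,"ay": 0,"az": 12,"x": -0.015,"y": -0.001,"z": 0.13,"claw": 0},
    {"ax": 0,"ay": 0,"az": 20,"x": -0.015,"y": -0.015,"z": 0.13,"claw": 0},
    {"ax": 0,"ay": 0,"az": 28,"x": -0.004,"y": -0.045,"z": 0.13,"claw": 0},
    {"ax": 0,"ay": 0,"az": 36,"x": 0.016,"y": -0.075,"z": 0.13,"claw": 0},
    {"ax": 0,"ay": 0,"az": 44,"x": 0.036,"y": -0.105,"z": 0.13,"claw": 0},
    {"ax": 0,"ay": 0,"az": 52,"x": 0.056,"y": -0.135,"z": 0.13,"claw": 0},
    {"ax": 0,"ay": 0,"az": 60,"x": 0.066,"y": -0.165,"z": 0.13,"claw": 0},
  ],
)

```text
time_s: 12.95
tool_pos: [0.6324, -0.0558, 0.2324]
tool_rot: [179.9, -0.0, 64.3]
force: [0.4, 0.2, 0.4]
grip_width: 0.0004
```

Emit:
step_arm(
  series=[
    {"ax": 0,"ay": 0,"az": 8,"x": 0,"y": -0.02,"z": 0,"claw": 0},
    {"ax": 0,"ay": 0,"az": 16,"x": 0,"y": -0.03,"z": 0,"claw": 0},
    {"ax": 0,"ay": 0,"az": 20,"x": 0,"y": -0.03,"z": 0,"claw": 0},
    {"ax": 0,"ay": 0,"az": 20,"x": 0,"y": -0.03,"z": 0,"claw": 0},
    {"ax": 0,"ay": 0,"az": 20,"x": 0,"y": -0.03,"z": 0,"claw": 0},
  ],
)

```text
time_s: 13.45
tool_pos: [0.6311, -0.0841, 0.2326]
tool_rot: [180.0, -0.0, 83.9]
force: [-0.2, 0.6, -0.2]
grip_width: 0.0006
```

```bash
python3 - <<'E'
from h import *
import cv2
o=status.get_obs(); print(o['tool_pos'],o['tool_rot'],o['force'])
a=vision.read_camera('wrist')[:,:,::-1]; cv2.imwrite("pics/w8.png",a)
cv2.imwrite("pics/w8c.png",cv2.resize(a[50:155,250:430],(798,465),interpolation=cv2.INTER_CUBIC))
cv2.imwrite("pics/w8d.png",cv2.resize(a[0:240,100:420],(800,600),interpolation=cv2.INTER_CUBIC))
E
```

```text
[ 0.63108998 -0.08414976  0.23256437] [ 1.79969586e+02 -1.85742889e-03  8.39197995e+01] [-0.24573608  0.62593073 -0.17688965]
```

View pics/w8c.png

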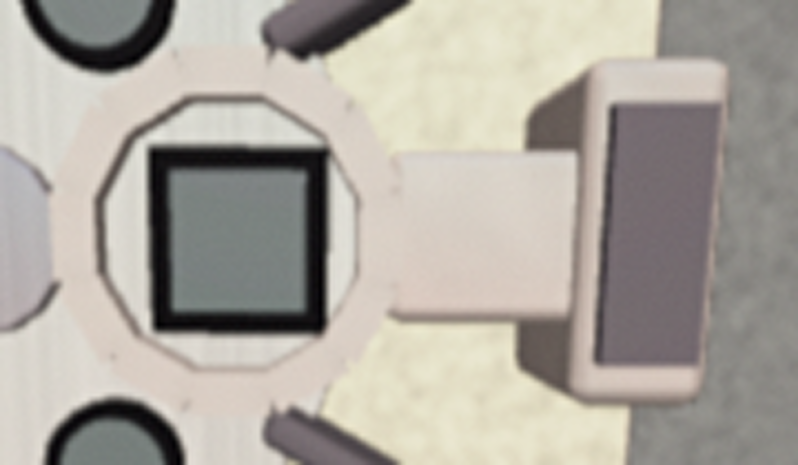

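View pics/w8d.png

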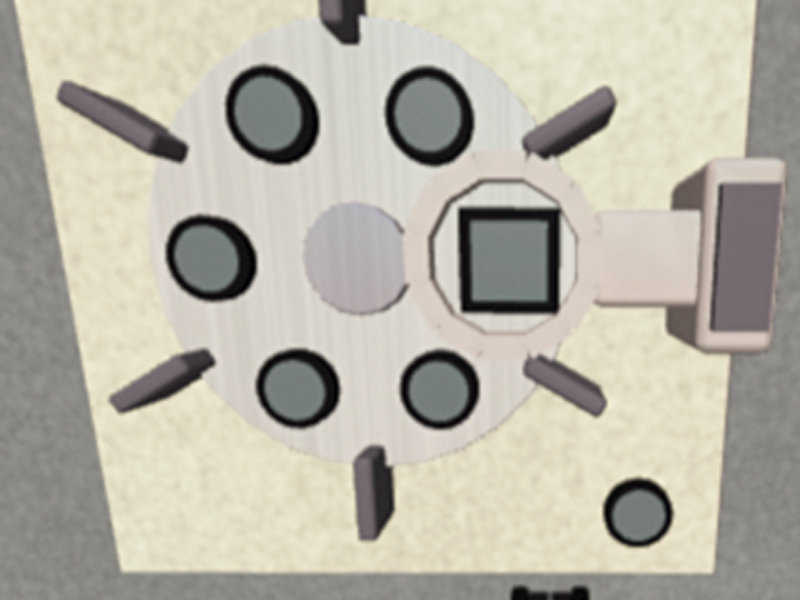

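The hand's yaw is 83.9°, so image x is at -6.1° in world. The square's edges, the deck edge and the head are all level, so the square filter is centred at crop (238,240). Now to the console.

Emit:
step_arm(
  series=[
    {"ax": 0,"ay": 0,"az": 1,"x": -0.014,"y": 0.032,"z": 0,"claw": 0},
    {"ax": 0,"ay": 0,"az": 2,"x": -0.028,"y": 0.064,"z": 0,"claw": 0},
    {"ax": 0,"ay": 0,"az": 3,"x": -0.042,"y": 0.096,"z": 0,"claw": 0},
    {"ax": 0,"ay": 0,"az": 4,"x": -0.056,"y": 0.128,"z": 0,"claw": 0},
    {"ax": 0,"ay": 0,"az": 5,"x": -0.07,"y": 0.16,"z": 0,"claw": 0},
    {"ax": 0,"ay": 0,"az": 6,"x": -0.084,"y": 0.192,"z": 0,"claw": 0},
    {"ax": 0,"ay": 0,"az": 6,"x": -0.098,"y": 0.224,"z": 0,"claw": 0},
    {"ax": 0,"ay": 0,"az": 6,"x": -0.112,"y": 0.256,"z": 0,"claw": 0},
    {"ax": 0,"ay": 0,"az": 6,"x": -0.126,"y": 0.288,"z": 0,"claw": 0},
    {"ax": 0,"ay": 0,"az": 6,"x": -0.14,"y": 0.315,"z": 0,"claw": 0},
    {"ax": 0,"ay": 0,"az": 6,"x": -0.14,"y": 0.315,"z": 0,"claw": 0},
    {"ax": 0,"ay": 0,"az": 6,"x": -0.14,"y": 0.315,"z": 0,"claw": 0},
  ],
)

```text
time_s: 14.7
tool_pos: [0.4906, 0.2315, 0.2328]
tool_rot: [179.9, 0.0, 90.1]
force: [0.5, 0.2, 1.2]
grip_width: 0.0005
```

```bash
python3 - <<'E'
from h import *
import cv2
o=status.get_obs(); print(o['tool_pos'],o['tool_rot'],o['force'],o['qpos'])
a=vision.read_camera('wrist')[:,:,::-1]; cv2.imwrite("pics/w9.png",a)
E
```

```text
[0.49057602 0.23147547 0.23280636] [1.79945533e+02 2.49186356e-02 9.01051048e+01] [0.46089762 0.19026845 1.15950791] [ -8.65441653   6.25116813 -20.86307034  97.76167772   2.33663601
  76.36966731 -29.84846065]
```

View pics/w9.png

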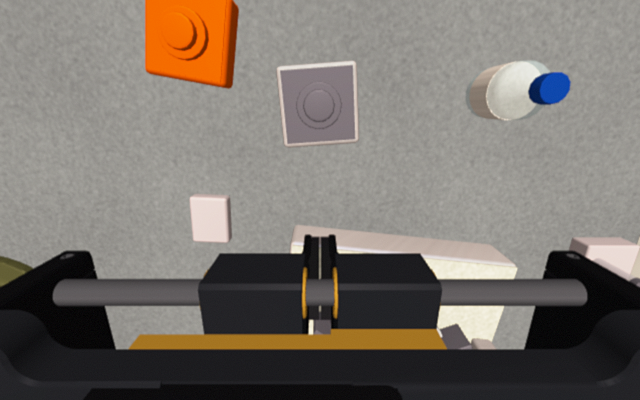

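```bash
python3 - <<'E'
from h import *
import cv2
c=cam('wrist',status.get_obs())
print(back(c,(319.3,103),.056),back(c,(318.5,104),.034))
for n in('scene','side'): print(n,proj(cam(n),back(c,(319,103),.056)))
a=cv2.imread('pics/w9.png')[50:160,260:380]; cv2.imwrite("pics/w9c.png",cv2.resize(a,(600,550),interpolation=cv2.INTER_CUBIC))
E
```

```text
[0.49105226 0.31846079 0.056     ] [0.49015704 0.31767714 0.034     ]
scene [[391.98404795 180.08474215]]
side [[327.70787072 290.85082666]]
```

View pics/w9c.png

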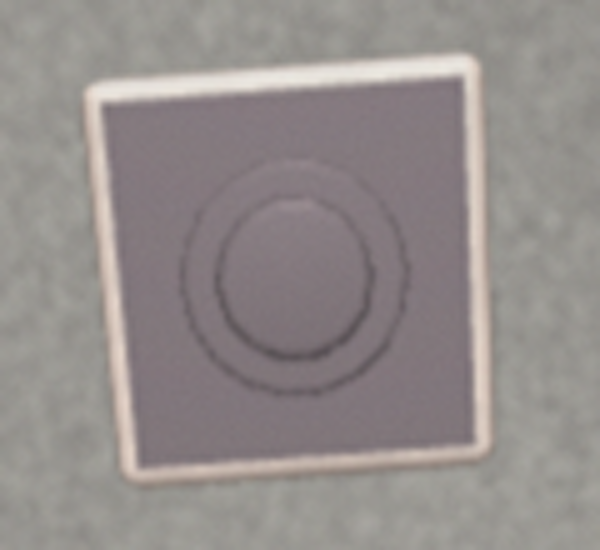

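Emit:
step_arm(
  series=[
    {"ax": 0,"ay": 0,"az": 0,"x": 0,"y": 0.03,"z": 0,"claw": 0},
    {"ax": 0,"ay": 0,"az": 0,"x": 0,"y": 0.06,"z": 0,"claw": 0},
    {"ax": 0,"ay": 0,"az": 0,"x": 0,"y": 0.0855,"z": 0,"claw": 0},
    {"ax": 0,"ay": 0,"az": 0,"x": 0,"y": 0.0855,"z": -0.04,"claw": 0},
    {"ax": 0,"ay": 0,"az": 0,"x": 0,"y": 0.0855,"z": -0.08,"claw": 0},
    {"ax": 0,"ay": 0,"az": 0,"x": 0,"y": 0.0855,"z": -0.12,"claw": 0},
    {"ax": 0,"ay": 0,"az": 0,"x": 0,"y": 0.0855,"z": -0.145,"claw": 0},
    {"ax": 0,"ay": 0,"az": 0,"x": 0,"y": 0.0855,"z": -0.155,"claw": 0},
    {"ax": 0,"ay": 0,"az": 0,"x": 0,"y": 0.0855,"z": -0.155,"claw": 0},
    {"ax": 0,"ay": 0,"az": 0,"x": 0,"y": 0.0855,"z": -0.155,"claw": 0},
  ],
)

```text
time_s: 15.75
tool_pos: [0.4922, 0.3162, 0.079]
tool_rot: [179.9, -0.1, 89.9]
force: [0.0, 0.1, 0.3]
grip_width: 0.0004
```

```bash
python3 - <<'E'
from h import *
import cv2
o=status.get_obs(); print(o['tool_pos'],o['tool_rot'],o['force'])
a=vision.read_camera('side')[:,:,::-1]; cv2.imwrite("pics/s10.png",cv2.resize(a[230:340,270:400],(709,600),interpolation=2))
a=vision.read_camera('scene')[:,:,::-1]; cv2.imwrite("pics/c10.png",cv2.resize(a[135:225,341:461],(800,600),interpolation=2))
E
```

```text
[0.49224512 0.31624984 0.07896052] [ 1.79883677e+02 -5.46026655e-02  8.99309691e+01] [0.03744799 0.10072554 0.26090727]
```

View pics/s10.png

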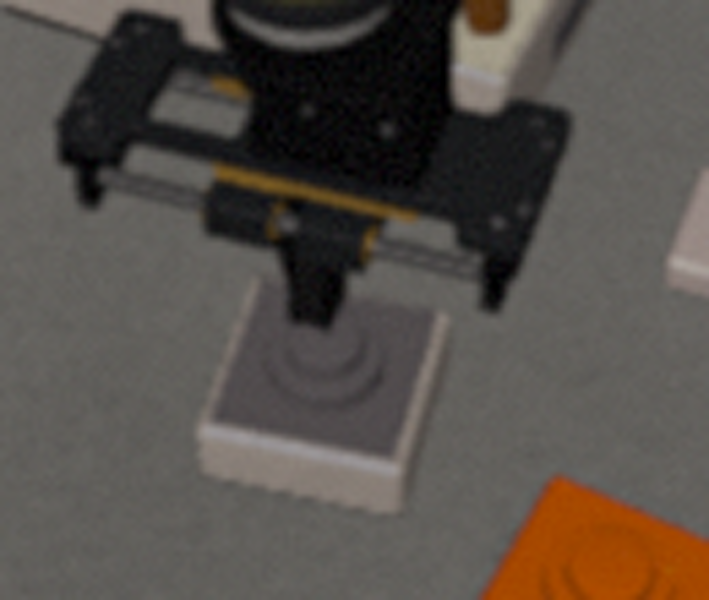

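View pics/c10.png

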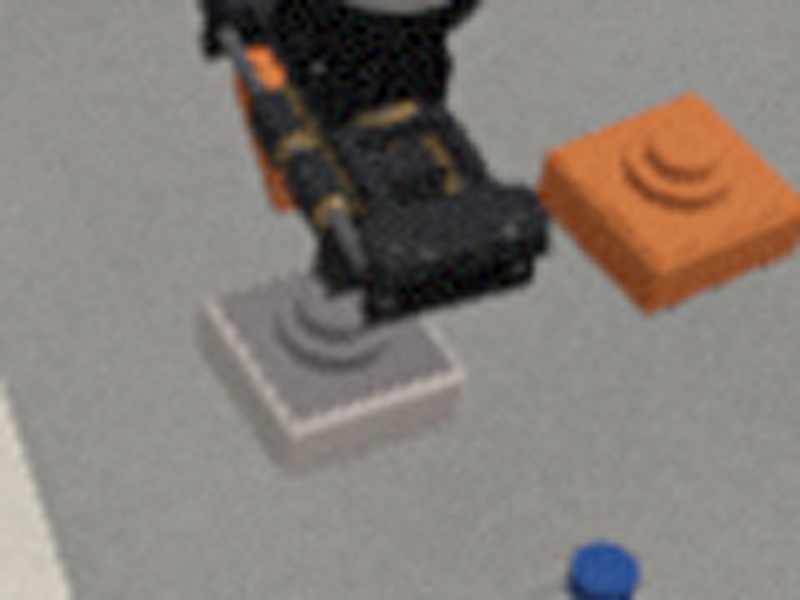

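The tips are above the cap of the white console (side crop (315,325)) and not touching yet. Pressing.

Emit:
step_arm(
  series=[
    {"ax": 0,"ay": 0,"az": 0,"x": 0,"y": 0,"z": -0.006,"claw": 0},
    {"ax": 0,"ay": 0,"az": 0,"x": 0,"y": 0,"z": -0.012,"claw": 0},
    {"ax": 0,"ay": 0,"az": 0,"x": 0,"y": 0,"z": -0.015,"claw": 0},
    {"ax": 0,"ay": 0,"az": 0,"x": 0,"y": 0,"z": -0.018,"claw": 0},
    {"ax": 0,"ay": 0,"az": 0,"x": 0,"y": 0,"z": -0.02,"claw": 0},
    {"ax": 0,"ay": 0,"az": 0,"x": 0,"y": 0,"z": -0.022,"claw": 0},
    {"ax": 0,"ay": 0,"az": 0,"x": 0,"y": 0,"z": -0.022,"claw": 0},
    {"ax": 0,"ay": 0,"az": 0,"x": 0,"y": 0,"z": -0.022,"claw": 0},
  ],
)

```text
time_s: 16.65
tool_pos: [0.4911, 0.3162, 0.0582]
tool_rot: [180.0, 0.0, 90.0]
force: [-5.0, -3.9, 17.2]
grip_width: 0.0006
```

17 N with the tip at 50 mm means the button is at its stop. A touch more for certainty, then release and retreat.

Emit:
step_arm(
  series=[
    {"ax": 0,"ay": 0,"az": 0,"x": 0,"y": 0,"z": -0.001,"claw": 0},
    {"ax": 0,"ay": 0,"az": 0,"x": 0,"y": 0,"z": -0.001,"claw": 0},
    {"ax": 0,"ay": 0,"az": 0,"x": 0,"y": 0,"z": -0.001,"claw": 0},
  ],
)

```text
time_s: 16.95
tool_pos: [0.4911, 0.3162, 0.0581]
tool_rot: [179.9, 0.1, 90.0]
force: [-7.4, -4.7, 22.6]
grip_width: 0.0004
```

Emit:
step_arm(
  series=[
    {"ax": 0,"ay": 0,"az": 0,"x": 0,"y": 0,"z": 0.004,"claw": 0},
    {"ax": 0,"ay": 0,"az": 0,"x": 0,"y": 0,"z": 0.01,"claw": 0},
    {"ax": 0,"ay": 0,"az": 0,"x": 0,"y": 0,"z": 0.03,"claw": 0},
    {"ax": 0,"ay": 0,"az": 0,"x": 0,"y": 0,"z": 0.07,"claw": 0},
    {"ax": 0,"ay": 0,"az": 0,"x": 0,"y": 0,"z": 0.11,"claw": 0},
    {"ax": 0,"ay": 0,"az": 0,"x": 0,"y": 0,"z": 0.15,"claw": 0},
    {"ax": 0,"ay": 0,"az": 0,"x": 0,"y": 0,"z": 0.18,"claw": 0},
    {"ax": 0,"ay": 0,"az": 0,"x": 0,"y": -0.03,"z": 0.2,"claw": 0},
    {"ax": 0,"ay": 0,"az": 0,"x": 0,"y": -0.06,"z": 0.2,"claw": 0},
    {"ax": 0,"ay": 0,"az": 0,"x": 0,"y": -0.09,"z": 0.2,"claw": 0},
    {"ax": 0,"ay": 0,"az": 0,"x": 0,"y": -0.09,"z": 0.2,"claw": 0},
    {"ax": 0,"ay": 0,"az": 0,"x": 0,"y": -0.09,"z": 0.2,"claw": 0},
  ],
)

```text
time_s: 18.15
tool_pos: [0.4909, 0.2257, 0.2543]
tool_rot: [-180.0, -0.0, 89.9]
force: [-0.0, -0.1, 0.4]
grip_width: 0.0005
```

```bash
python3 - <<'E'
from h import *
import cv2
o=status.get_obs(); print(o['tool_pos'],o['tool_rot'],o['force'])
a=vision.read_camera('wrist')[:,:,::-1]; cv2.imwrite("pics/w11.png",a)
a=vision.read_camera('side')[:,:,::-1]; cv2.imwrite("pics/s11.png",a)
a=vision.read_camera('scene')[:,:,::-1]; cv2.imwrite("pics/c11.png",cv2.resize(a[160:300,220:420],(800,560),interpolation=2))
E
```

```text
[0.49093708 0.22571175 0.25434616] [-1.79988406e+02 -1.25862553e-02  8.99088891e+01] [-0.04433342 -0.11041105  0.4002637 ]
```

View pics/w11.png

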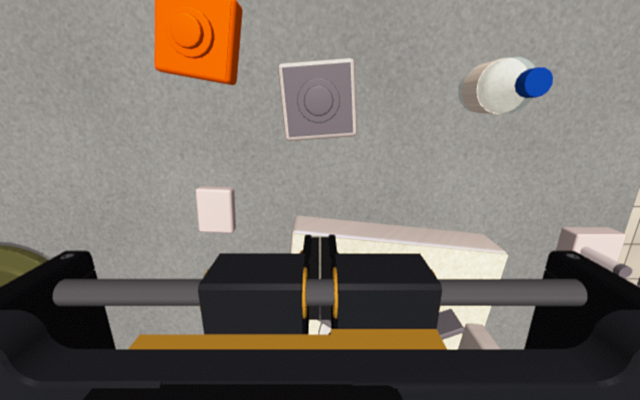

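View pics/c11.png

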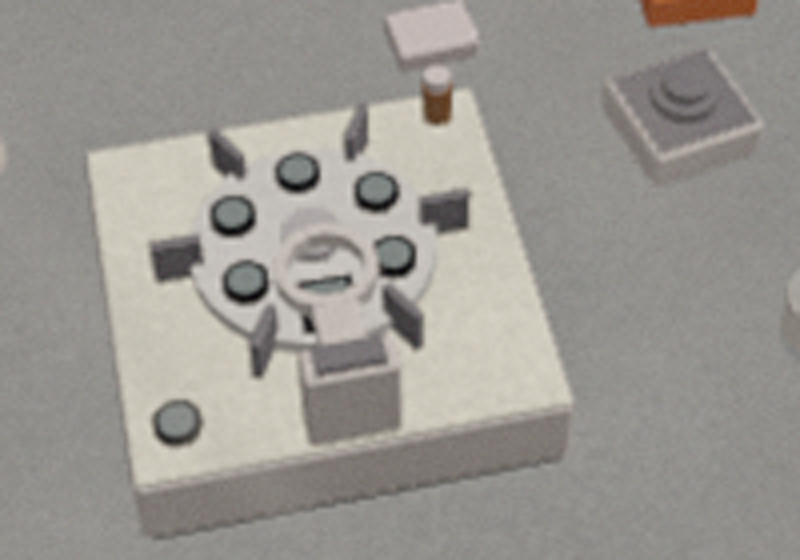

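View pics/s11.png

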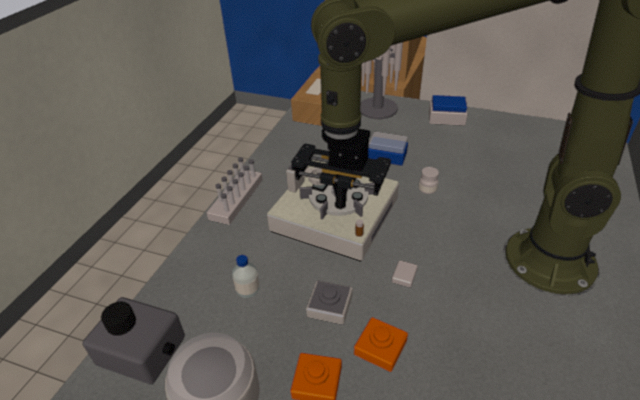

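The button stands up again (scene crop (688,82)), the square is still under the ring (325,283), the loose items I can see are unmoved and the hand is clear at 0.25 m. Handing in.

```bash
python3 -c "
from cell import workorder; print(workorder.sign_off())"
```

```text
the job is handed in; nothing more can be done
None
```

The job is done and handed in at about 18 s of the 72 s allowed. I turned the turret about 157° clockwise with the closed fingertips on one rim tab, including a final 0.8° nudge. I then pressed the white console's button to its stop and let it up.

**Last checks:**
- **Filter position:** after the nudge, the wrist view showed the square's edges level with the deck edge and the head, within a few tenths of a degree by eye. I did not rerun the numerical fit; before the nudge it gave -5.3° against a head direction of -6.1°.
- **Button:** the fingertips reached about 50 mm above the bench with up to 23 N upward, well above the 5 N needed. The final scene picture shows the button up again.
- **Clearance:** the hand finished clear at about 0.25 m with under 0.5 N on the tool. The vial, spare filter and other visible items looked unmoved. The beaker was hidden or cropped out of the final pictures, so I could not check it there.

**Disagreements and failures:**
- **Button position:** the first estimates from the side and scene cameras differed by about 8 mm, so I used the closer wrist view instead.
- **Refused call:** my first move call was refused because its rows left out some fields. The arm did not move.

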